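# Tighten a four-lever flange clamp crisscross in two passes

### The arm

A 6-joint arm with a two-finger parallel gripper is mounted at the origin on a cart in front of the work surface, level with it; the furniture and walls round the work are solid. World frame = base frame: x ahead of the robot, y to its left, z up, the work surface at z = 0. Lengths are in m, angles in rad, forces in N, time in s.
With the tool pointing down it reaches from about 0.25 to 0.775 m from the base axis. Payload 4 kg.
Tool frame: the origin (TCP) lies midway between the tips of the shut fingers; the grasp point (between the pads) lies 19 mm behind it (robot.tcp_to_grasp is the distance from the TCP to the grasp point, in m); x points along the fingers, y is the direction in which the jaws open and shut, and the axes are right-handed (so a half turn about x gives the same grasp; the last joint's range is limited). The gripper opens to 94 mm and grips with 3 to 60 N. Pads are 16 mm wide; open, the fingers measure 119 mm over their backs; the gripper's body (75 mm by 177 mm) begins 78 mm behind the grasp point.
Start: joints at [-1.277, 0.087, 1.371, -0, 1.684, -0.103], TCP at [0.213, -0.507, 0.206] pointing down, gripper open.
Joint ranges: [-3.1, 3.1], [-0.76, 2.03], [0.27, 2.55], [-1.08, 4.22], [0.17, 2.65], [-2.57, 2.57]. Speed limits (rad/s): [2.79, 2.79, 3.14, 3.14, 3.14, 3.14].

### API

Orientations are given as [roll, pitch, yaw] about the fixed x, y, z axes, in that order (R = Rz(yaw) Ry(pitch) Rx(roll)).
In Python, from bench import robot gives the robot as it stands.
- The arm moves only by the tool send_rows, never from a script. Its argument "increments" is a list of rows, each a list of 5 numbers: the opening, from -1 (shut) to 1 (fully open), so that 0 is half open, then the shift along the tool's x, y, z in m, then the turn about the tool's x in rad. In form: [[hand, tx, ty, tz, roll], ...]. A call has 1 to 5 rows; each row is the pose to reach, as a shift and turn from the pose commanded when the call began, along the tool's axes at that moment; what a row does not reach only later rows make up. A row lasts 1/12 s, in which the tool goes at most 41.7 mm and 7.16 degrees, less where a joint would pass 70% of its speed; a pose out of reach is approached as far as the arm can. A call with a gripper value outside its range is refused whole. The fingers move at their own pace and stop on an object; the grip force is fixed at half the most. Time passes only in rows, so rows that repeat a pose let the fingers close. It gives the time, the measured TCP pose, the force and the opening at its end, in the units of the state.
- robot.get_obs(): the state, without advancing time (a new reading comes with each control period).
- robot.snapshot(name): name is "scene" or "top" or "wrist"; returns a dict with "image" (420x560x3 uint8, red, green, blue), "intrinsics" (3x3 intrinsics, pixels), "world_from_camera" (4x4, takes a point from camera to world coordinates). Camera axes: x right, y down, z forward; pixel columns grow to the right and rows downward; lengths in m; the calibration is good to about 2 mm. A picture is of the moment at which its call begins. There is no depth.
- robot.close_job(): hands the job in, once; it reports no verdict.
The state is a dict: "time": time; "joint_positions": joint angles; "qvel": joint speeds; "joint_torque": joint torques, N m; "tool_pos": TCP position; "ee_rot": TCP orientation; "wrist_force": force on the tool from outside, world axes, zero at the start; "wrist_torque": the same for the moment, N m; "width": finger opening in m.
Only numpy, scipy, OpenCV 4.12 (cv2) and the standard library are available. Lean on these libraries where they do the work, as an engineer would, in place of code of your own. Each camera call takes 0.05 s, during which the arm holds its last target.

### The job

Tighten the round flange clamp evenly by pushing its four black hand levers clockwise in two crisscross passes, each pass starting with any lever, going next to the one diagonally opposite it, then doing the other two. In the first pass bring each lever only half way, to where it points straight out from the clamp's middle; when all four are there, take each in the second pass fully round against its stop post. Leave the tools lying about where they are.

Things in the scene. Friction and masses are not known exactly. Their poses are not given: they have to be found in the camera images.
- clamp: fixed round flange clamp: grey base 132 mm across, steel disc on it, dark ring plate on top, 128 mm across, its top 48 mm above the worktop. Four upright screws with black hand levers on a circle of 46 mm radius: a at 45 degrees in its frame, then b, c, d counter-clockwise from above (a opposite c, b opposite d). A steel stop post, 24 mm tall, by each. Origin: centre of underside
- lever_a (a joint): turn of hand lever a, rad, growing clockwise seen from above (tightening). 0 = fully slack, 0.9 = the lever points straight out from the clamp's middle (half tight), 1.8 = against its stop post (tight). It starts near slack (0 to 0.3). Stays where it is left; it takes about 0.22 N m (some 5 N at 45 mm from the screw) to move.
- lever_a_hub (a point): on the upright axis of screw a (opposite screw c), 22 mm above the ring plate, i.e. 70 mm above the worktop; the steel hub is 20 mm across and its cap reaches 80 mm above the worktop
- lever_a_tip (a point): centre of the rounded end of hand lever a, 64 mm from the screw axis and 76 mm above the worktop; the lever is a round black bar 13 mm thick, rising a little outward from the hub; its underside is 15 mm or more above the ring plate
- lever_b (a joint): turn of hand lever b, rad, growing clockwise seen from above (tightening). 0 = fully slack, 0.9 = the lever points straight out from the clamp's middle (half tight), 1.8 = against its stop post (tight). It starts near slack (0 to 0.3). Stays where it is left; it takes about 0.22 N m (some 5 N at 45 mm from the screw) to move.
- lever_b_hub (a point): on the upright axis of screw b (opposite screw d), 22 mm above the ring plate, i.e. 70 mm above the worktop; the steel hub is 20 mm across and its cap reaches 80 mm above the worktop
- lever_b_tip (a point): centre of the rounded end of hand lever b, 64 mm from the screw axis and 76 mm above the worktop; the lever is a round black bar 13 mm thick, rising a little outward from the hub; its underside is 15 mm or more above the ring plate
- lever_c (a joint): turn of hand lever c, rad, growing clockwise seen from above (tightening). 0 = fully slack, 0.9 = the lever points straight out from the clamp's middle (half tight), 1.8 = against its stop post (tight). It starts near slack (0 to 0.3). Stays where it is left; it takes about 0.22 N m (some 5 N at 45 mm from the screw) to move.
- lever_c_hub (a point): on the upright axis of screw c (opposite screw a), 22 mm above the ring plate, i.e. 70 mm above the worktop; the steel hub is 20 mm across and its cap reaches 80 mm above the worktop
- lever_c_tip (a point): centre of the rounded end of hand lever c, 64 mm from the screw axis and 76 mm above the worktop; the lever is a round black bar 13 mm thick, rising a little outward from the hub; its underside is 15 mm or more above the ring plate
- lever_d (a joint): turn of hand lever d, rad, growing clockwise seen from above (tightening). 0 = fully slack, 0.9 = the lever points straight out from the clamp's middle (half tight), 1.8 = against its stop post (tight). It starts near slack (0 to 0.3). Stays where it is left; it takes about 0.22 N m (some 5 N at 45 mm from the screw) to move.
- lever_d_hub (a point): on the upright axis of screw d (opposite screw b), 22 mm above the ring plate, i.e. 70 mm above the worktop; the steel hub is 20 mm across and its cap reaches 80 mm above the worktop
- lever_d_tip (a point): centre of the rounded end of hand lever d, 64 mm from the screw axis and 76 mm above the worktop; the lever is a round black bar 13 mm thick, rising a little outward from the hub; its underside is 15 mm or more above the ring plate
- calliper: steel vernier calliper 64x200x8 mm lying in front of the clamp; origin at the centre of its underside; to be left alone
- oil_can: red thumb oil can with a thin spout, 68 mm across, 118 mm high, behind and left of the clamp; origin at the centre of its underside; to be left alone
- spanner: open-ended spanner 39x189x6 mm lying in front of the lathe; origin at the centre of its underside; to be left alone
- graver_red: red-handled graver 12x148x13 mm lying left of the clamp; origin at the centre of its underside; to be left alone

How it is judged:
On the way:
1. first pass: all four levers half way (0.55 to 1.3 rad, straight out is 0.9) at the same time (value of joint lever_a between 0.55 and 1.3 rad and value of joint lever_b between 0.55 and 1.3 rad and value of joint lever_c between 0.55 and 1.3 rad and value of joint lever_d between 0.55 and 1.3 rad), for 0.2 s.
At the end, for the whole second after the job is handed in: all four levers rest at or within 0.14 rad (8 degrees) of their stops (joint above 1.66 of 1.8) (value of joint each of lever_a, lever_b, lever_c, lever_d above 1.66 rad and velocity of joint each of lever_a, lever_b, lever_c, lever_d below 0.05 rad/s); the robot touches nothing.
It fails at once if a lever taken past half way (over 1.3 rad) while another has not yet had its first pass (under 0.55) (value of joint any of lever_a, lever_b, lever_c, lever_d above 1.3 rad and value of joint any of lever_a, lever_b, lever_c, lever_d below 0.55 rad).
It fails at once if first pass not crisscross: two neighbouring levers brought half way (over 0.55) before either lever opposite them ((value of joint each of lever_a, lever_b above 0.55 rad and value of joint each of lever_c, lever_d below 0.55 rad) or (value of joint each of lever_b, lever_c above 0.55 rad and value of joint each of lever_d, lever_a below 0.55 rad) or (value of joint each of lever_c, lever_d above 0.55 rad and value of joint each of lever_a, lever_b below 0.55 rad) or (value of joint each of lever_d, lever_a above 0.55 rad and value of joint each of lever_b, lever_c below 0.55 rad)).
It fails at once if second pass not crisscross: two neighbouring levers taken home (over 1.5) before either lever opposite them ((value of joint each of lever_a, lever_b above 1.5 rad and value of joint each of lever_c, lever_d below 1.5 rad) or (value of joint each of lever_b, lever_c above 1.5 rad and value of joint each of lever_d, lever_a below 1.5 rad) or (value of joint each of lever_c, lever_d above 1.5 rad and value of joint each of lever_a, lever_b below 1.5 rad) or (value of joint each of lever_d, lever_a above 1.5 rad and value of joint each of lever_b, lever_c below 1.5 rad)).
It fails at once if a tool lying about was moved more than 25 mm (distance of any of calliper, oil_can, spanner, graver_red from where it was at the start of the episode above 0.025 m).
It also fails if it takes over 72 s, if anything falls off the work surface, if the arm or the gripper's body presses on something with over 40 N, if the wrist force passes 120 N, or if a joint passes its speed limit or range.

## Working session

There is one attempt and no reset: what is moved stays moved. The work goes in short steps, Python scripts to look and compute and a tool call to move; the robot and the scene stay as the last step left them, time stands still between calls to the robot, and variables do not carry over. Pictures are saved under pics/ and viewed, and the job is handed in when it is done.

Besides the shell and the picture viewer there is one more tool, called after ">>>" as name([rows], argument=value, ...), one row to a line, values as JSON. send_rows: Moves the arm, as the interface text tells. Its arguments: {"type":"object","properties":{"increments":{"type":"array"}},"required":["increments"]}

```bash
mkdir -p pics; ls; python3 - <<'E'
from bench import robot
import cv2,numpy as np
np.set_printoptions(precision=4,suppress=True)
o=robot.get_obs(); print(o)
for n in ("scene","top","wrist"):
    s=robot.snapshot(n); cv2.imwrite(f"pics/{n}0.png",s["image"][:,:,::-1]); print(n,s["intrinsics"],s["world_from_camera"])
E
```

```text
pics
{'time': 0.0, 'joint_positions': array([-1.2771,  0.0879,  1.3722, -0.    ,  1.6836, -0.1031]), 'qvel': array([ 0.0005, -0.0002,  0.002 ,  0.0007,  0.0013,  0.0013]), 'joint_torque': array([  0.0024, -34.0182, -30.2423,   0.0717,   0.033 ,  -0.0002]), 'tool_pos': array([ 0.2124, -0.5068,  0.2043]), 'ee_rot': array([-1.6563,  1.5687,  1.8821]), 'wrist_force': array([ 0.6758,  0.8636, -0.444 ]), 'wrist_torque': array([ 0.0309,  0.0056, -0.0004]), 'width': 0.09367939458465446}
scene [[481.4286   0.     273.2242]
 [  0.     481.4286 206.6043]
 [  0.       0.       1.    ]] [[-0.805  -0.3177  0.501   0.0063]
 [-0.5929  0.4604 -0.6607  0.8118]
 [-0.0208 -0.8289 -0.559   0.6821]
 [ 0.      0.      0.      1.    ]]
top [[472.121    0.     291.1466]
 [  0.     472.121  206.6383]
 [  0.       0.       1.    ]] [[-0.0108 -0.9906  0.1362  0.3579]
 [-0.9996  0.0145  0.026   0.0788]
 [-0.0277 -0.1358 -0.9903  1.2595]
 [ 0.      0.      0.      1.    ]]
wrist [[373.9771   0.     277.8149]
 [  0.     373.9771 209.2085]
 [  0.       0.       1.    ]] [[ 0.3865 -0.8961 -0.2181  0.2762]
 [-0.9223 -0.3758 -0.0903 -0.4813]
 [-0.001   0.236  -0.9717  0.383 ]
 [ 0.      0.      0.      1.    ]]
```

View pics/scene0.png

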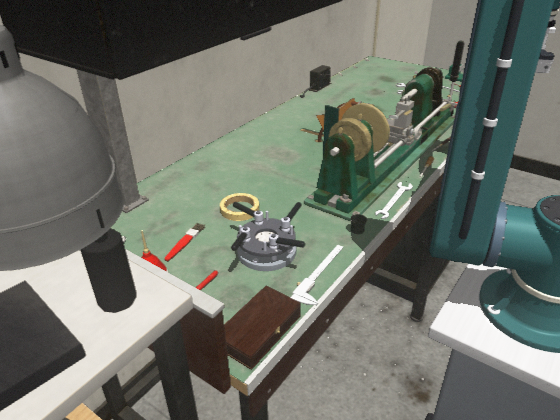

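View pics/top0.png

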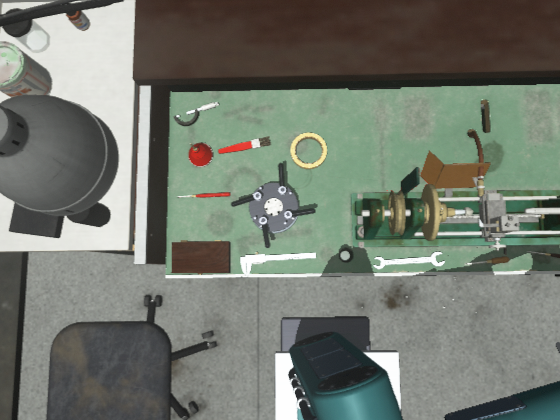

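View pics/wrist0.png

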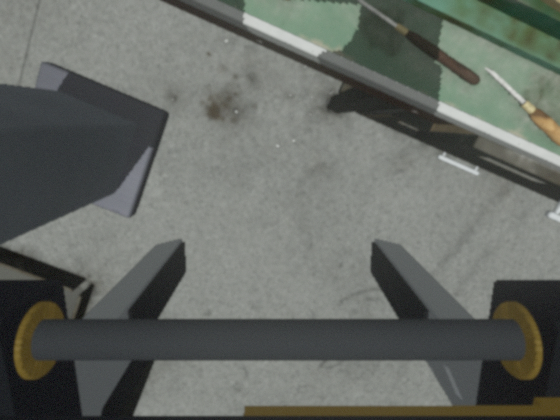

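The clamp is near (273,207) in top and (268,240) in scene. I'll zoom in on both.

```bash
python3 - <<'E'
import cv2
t=cv2.imread("pics/top0.png")[150:255,220:330]; cv2.imwrite("pics/topz.png",cv2.resize(t,None,fx=5.5,fy=5.5,interpolation=cv2.INTER_CUBIC))
t=cv2.imread("pics/scene0.png")[190:280,215:315]; cv2.imwrite("pics/scenez.png",cv2.resize(t,None,fx=6,fy=6,interpolation=cv2.INTER_CUBIC))
E
```

```text
(no output)
```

View pics/topz.png

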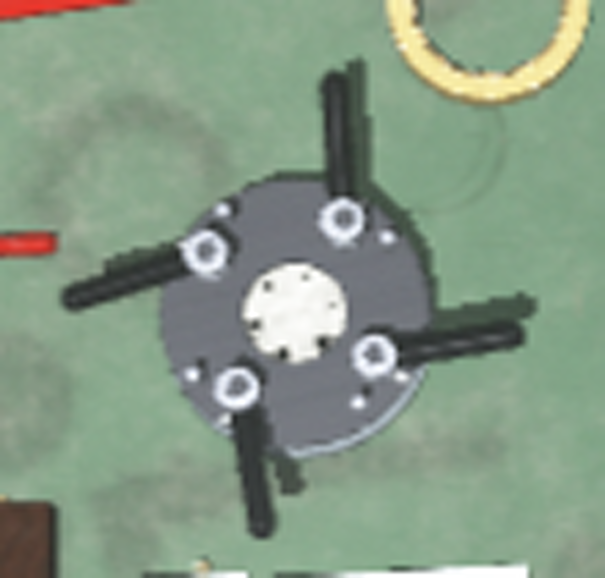

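View pics/scenez.png

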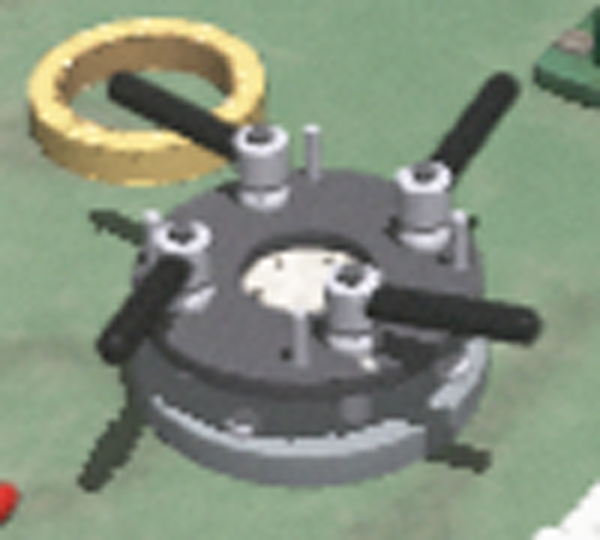

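Top view crop: hub caps at (342,218), (206,250), (236,386) and (374,354), with lever tips near (334,80), (75,297), (262,526) and (515,333). Next I'll refine these and cast rays.

```bash
cat > h.py <<'E'
import numpy as np, cv2
np.set_printoptions(precision=4,suppress=True)
def ray(s,uv,z):
    K=s["intrinsics"];T=s["world_from_camera"]
    d=T[:3,:3]@np.linalg.solve(K,np.array([uv[0],uv[1],1.]));o=T[:3,3]
    return o+d*(z-o[2])/d[2]
def proj(s,P):
    T=np.linalg.inv(s["world_from_camera"]);p=T[:3,:3]@np.asarray(P)+T[:3,3];p=s["intrinsics"]@p;return p[:2]/p[2]
E
python3 - <<'E'
from h import *
from bench import robot
s=robot.snapshot("top")
f=lambda p:(p[0]/5.5+220-.41,p[1]/5.5+150-.41)
H=[(342,218),(374,354),(236,386),(206,250)]   # clockwise N,E,S,W
Tp=[(334,82),(515,334),(262,526),(77,297)]
h=np.array([ray(s,f(p),.080) for p in H]);t=np.array([ray(s,f(p),.078) for p in Tp])
c=h.mean(0);print("centre",c[:2]);
for n,a,b in zip("NESW",h,t):
    r=a[:2]-c[:2]; l=b[:2]-a[:2]
    ar=np.arctan2(r[1],r[0]);al=np.arctan2(l[1],l[0]);q=.9-((al-ar+np.pi)%(2*np.pi)-np.pi)
    print(n,a[:2],"R",np.linalg.norm(r),"ang",np.degrees(ar),"L",np.linalg.norm(l),"q",q)
print("bigcircle z48 centre est, red px")
# cross check via scene
s2=robot.snapshot("scene")
for p in [(262,138),(424,180),(354,280),(183,236)]:
    print(ray(s2,(p[0]/6+215-.42,p[1]/6+190-.42),.080)[:2])
for p in [(124,86),(505,86),(525,325),(115,347)]:
    print("tip",ray(s2,(p[0]/6+215-.42,p[1]/6+190-.42),.076)[:2])
for k,u in dict(graver=(230,195),calL=(243,265),calTop=(318,253),oil=(201,155)).items(): print(k,ray(s,u,.01)[:2])
E
```

```text
centre [0.5263 0.1575]
N [0.565 0.133] R 0.04575464884940047 ang -32.34983058442775 L 0.06470687286294069 q 0.28444045832439946
E [0.5016 0.1188] R 0.045869356753975424 ang -122.63180454636499 L 0.0652437595634611 q 0.19892782007940168
S [0.4877 0.1822] R 0.045819276577703794 ang 147.36938667325882 L 0.06502229388982632 q 0.15250756123132592
W [0.551  0.1959] R 0.045645181077062946 ang 57.28637644297649 L 0.06336365579063664 q -0.004128631823350104
bigcircle z48 centre est, red px
[0.5591 0.1379]
[0.4951 0.1257]
[0.4809 0.1873]
[0.5449 0.2012]
tip [0.6273 0.1358]
tip [0.5084 0.0538]
tip [0.4222 0.1703]
tip [0.5279 0.2584]
graver [0.5637 0.2758]
calL [0.3763 0.2401]
calTop [0.4054 0.0421]
oil [0.6754 0.3559]
```

```bash
python3 - <<'E'
from h import *
from bench import robot
from scipy.spatial.transform import Rotation as Ro
o=robot.get_obs();R=Ro.from_euler("xyz",o["ee_rot"]).as_matrix();print(R,o["time"])
p=o["tool_pos"]
for r in (0,):
  print(R.T@(np.array([.30,-.2,.26])-p),R.T@(np.array([.33,.1,.26])-p))
s=robot.snapshot("top")
for u in [(352,195),(385,195),(352,245)]: print(ray(s,u,.0)[:2],ray(s,u,.15)[:2])
E
```

```text
[[-0.0003  0.3865 -0.9223]
 [ 0.001  -0.9223 -0.3865]
 [-1.     -0.001  -0.0001]] 0.25
[-0.0548 -0.2494 -0.1994] [-0.0545 -0.5145 -0.343 ]
[ 0.5603 -0.0525] [ 0.5362 -0.0369]
[ 0.5589 -0.1409] [ 0.535  -0.1147]
[ 0.4259 -0.0487] [ 0.4178 -0.0335]
```

>>> send_rows([
  [-1,-0.011,-0.03,-0.022,0.09],
  [-1,-0.022,-0.06,-0.044,0.19],
  [-1,-0.034,-0.09,-0.066,0.29],
  [-1,-0.045,-0.115,-0.088,0.396],
  [-1,-0.055,-0.14,-0.11,0.396],
])

```text
time: 0.72
tool_pos: [0.26, -0.3341, 0.2613]
ee_rot: [2.285, 1.57, -0.86]
wrist_force: [1.3, 0.3, 0.4]
width: 0.0642
```

```bash
python3 - <<'E'
from h import *
from bench import robot
from scipy.spatial.transform import Rotation as Ro
o=robot.get_obs();R=Ro.from_euler("xyz",o["ee_rot"]).as_matrix();print(R,o["time"],o["tool_pos"],o["width"],o["wrist_force"],o["joint_positions"])
E
```

```text
[[ 0.0006 -0.0034 -1.    ]
 [-0.0007 -1.      0.0034]
 [-1.      0.0007 -0.0006]] 0.7167 [ 0.26   -0.3341  0.2613] 0.06422165117389542 [1.2756 0.3468 0.3953] [-1.0437 -0.2024  1.5362  0.0002  1.8069  0.5305]
```

>>> send_rows([
  [-1,0,-0.04,-0.006,0],
  [-1,0,-0.08,-0.012,0],
  [-1,0,-0.12,-0.018,0],
  [-1,0,-0.16,-0.024,0],
  [-1,0,-0.2,-0.03,0],
])

```text
time: 1.13
tool_pos: [0.2894, -0.1339, 0.2606]
ee_rot: [2.69, 1.57, -0.452]
wrist_force: [0.9, 0.3, 0.3]
width: 0.0311
```

>>> send_rows([
  [-1,0,-0.04,-0.006,0],
  [-1,0,-0.08,-0.012,0],
  [-1,0,-0.12,-0.018,0],
  [-1,0,-0.16,-0.024,0],
  [-1,0,-0.2,-0.03,0],
])

```text
time: 1.55
tool_pos: [0.3192, 0.0664, 0.2609]
ee_rot: [3.048, 1.569, -0.092]
wrist_force: [0.9, -0.7, 0.5]
width: 0.0008
```

>>> send_rows([
  [-1,0,-0.02,-0.03,0],
  [-1,0.02,-0.04,-0.06,0],
  [-1,0.04,-0.06,-0.08,0],
  [-1,0.06,-0.09,-0.1,0],
  [-1,0.06,-0.09,-0.1,0],
])

```text
time: 1.97
tool_pos: [0.4191, 0.1577, 0.1944]
ee_rot: [0.012, 1.561, -3.125]
wrist_force: [-1.5, 0.1, 0.0]
width: 0.0004
```

```bash
python3 - <<'E'
from h import *
from bench import robot
o=robot.get_obs();print(o["time"],o["tool_pos"],o["width"],o["wrist_force"],o["joint_positions"])
for n in ("scene","top","wrist"):
    s=robot.snapshot(n); cv2.imwrite(f"pics/{n}1.png",s["image"][:,:,::-1]); print(n,proj(s,o["tool_pos"]))
E
```

```text
1.9667 [0.4191 0.1577 0.1944] 0.00036389600996129264 [-1.4683  0.1323  0.0418] [ 0.2316 -0.1333  1.6087  0.0021  1.6757  1.7975]
scene [307.9036 191.8085]
top [268.9436 244.3895]
wrist [271.0548 254.6278]
```

View pics/scene1.png

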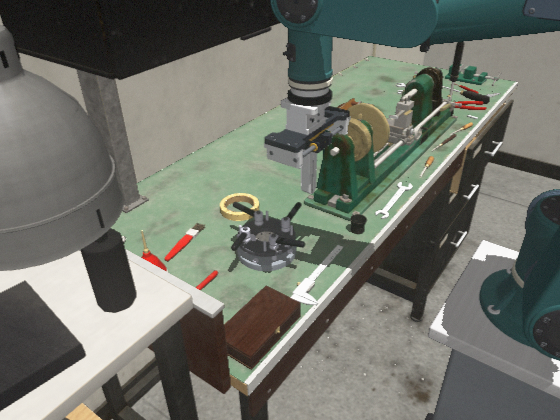

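View pics/top1.png

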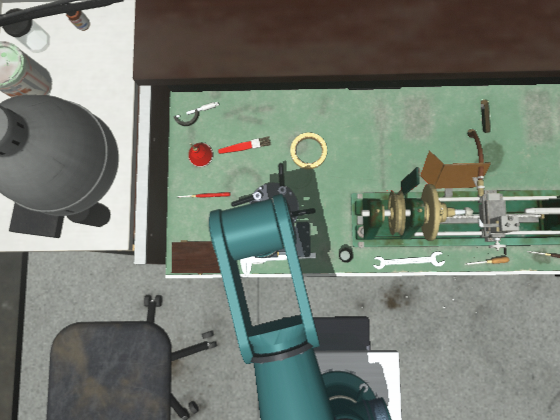

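View pics/wrist1.png

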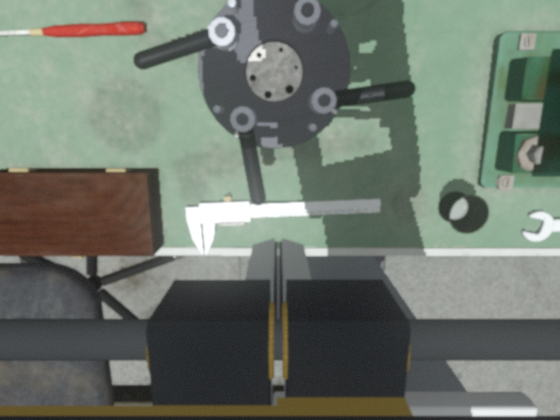

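```bash
python3 - <<'E'
from h import *
from bench import robot
o=robot.get_obs();print(o["time"],o["tool_pos"],o["wrist_force"])
s=robot.snapshot("wrist"); cv2.imwrite("pics/wrist2.png",s["image"][:,:,::-1])
for u in [(307,12),(323,100),(243,119),(222,30)]: print(ray(s,u,.080)[:2])
im=s["image"][:,:,::-1][215:330,220:335];cv2.imwrite("pics/tipz.png",cv2.resize(im,None,fx=5,fy=5))
s=robot.snapshot("scene");im=s["image"][:,:,::-1][100:280,215:350];cv2.imwrite("pics/scz.png",cv2.resize(im,None,fx=3.3,fy=3.3,interpolation=cv2.INTER_CUBIC))
print(proj(s,o["tool_pos"]))
E
```

```text
2.1167 [0.4192 0.1543 0.2005] [-0.0065  0.4351  0.2275]
[0.5636 0.1324]
[0.5019 0.1188]
[0.4876 0.1806]
[0.5514 0.1947]
[308.9136 188.2566]
```

View pics/tipz.png

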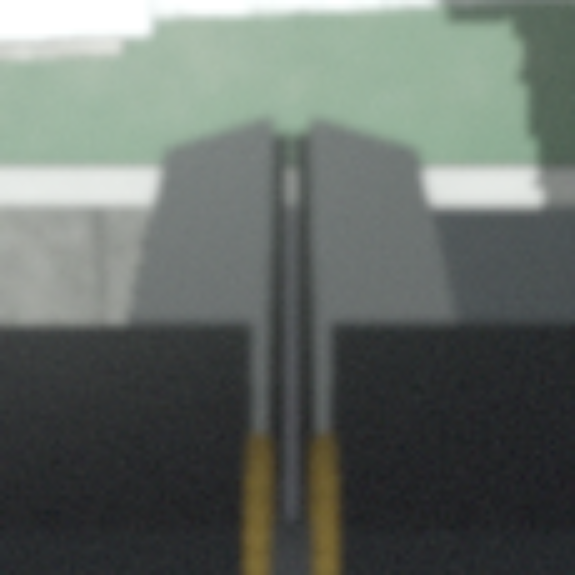

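View pics/scz.png

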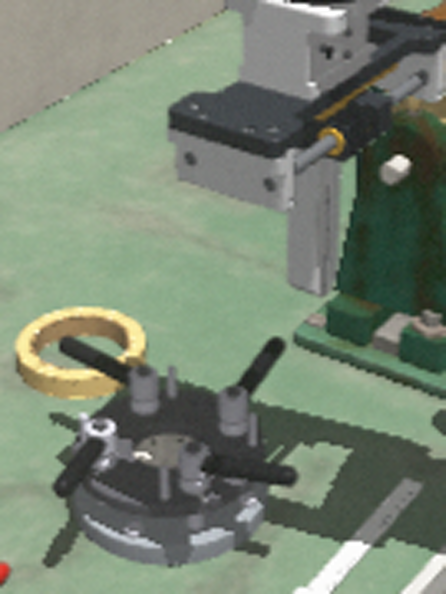

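Wrist view hubs agree with the top view to within 1.5 mm; the scene view sits about 8 mm off, so I'll trust top and wrist. Now to compute waypoints with the tool axes aligned to world (tx=-Z, ty=-Y, tz=-X).

```bash
cat >> h.py <<'E'
C=np.array([.5261,.157]); A0=dict(N=-32.6,E=-122.6,S=147.4,W=57.4)
Q0=dict(N=.284,E=.199,S=.153,W=.0)
def wp(n,q,r=.048,back=0.):
    a=np.radians(A0[n]); hub=C+.046*np.array([np.cos(a),np.sin(a)])
    b=a+.9-q; u=np.array([np.cos(b),np.sin(b)]); nn=np.array([u[1],-u[0]])
    sup=.008*abs(nn[0])+.0125*abs(nn[1])
    return hub+r*u-(.0065+sup+back)*nn
E
python3 - <<'E'
from h import *
for n in "NSEW":
    print(n,"appr",wp(n,Q0[n],back=.012),*[ (q,wp(n,q).round(4)) for q in (Q0[n],.35,.6,.9,1.2,1.5,1.8)])
E
```

```text
N appr [0.6113 0.1658] (0.284, array([0.6119, 0.1538])) (0.35, array([0.6132, 0.1505])) (0.6, array([0.6166, 0.1394])) (0.9, array([0.6168, 0.1243])) (1.2, array([0.6116, 0.1089])) (1.5, array([0.6009, 0.0954])) (1.8, array([0.5854, 0.0861]))
S appr [0.4458 0.1416] (0.153, array([0.4437, 0.1534])) (0.35, array([0.439 , 0.1635])) (0.6, array([0.4356, 0.1746])) (0.9, array([0.4354, 0.1897])) (1.2, array([0.4406, 0.2051])) (1.5, array([0.4513, 0.2186])) (1.8, array([0.4668, 0.2279]))
E appr [0.5355 0.0744] (0.199, array([0.5236, 0.0728])) (0.35, array([0.5151, 0.07  ])) (0.6, array([0.5055, 0.0673])) (0.9, array([0.4923, 0.067 ])) (1.2, array([0.4784, 0.0711])) (1.5, array([0.4654, 0.08  ])) (1.8, array([0.4556, 0.0937]))
W appr [0.5068 0.2314] (0.0, array([0.5181, 0.2353])) (0.35, array([0.5371, 0.244 ])) (0.6, array([0.5467, 0.2467])) (0.9, array([0.5599, 0.247 ])) (1.2, array([0.5738, 0.2429])) (1.5, array([0.5868, 0.234 ])) (1.8, array([0.5966, 0.2203]))
```

>>> send_rows([
  [-1,0.035,0.012,-0.027,0],
  [-1,0.07,0.012,-0.027,0],
  [-1,0.105,0.012,-0.027,0],
  [-1,0.135,0.012,-0.027,0],
  [-1,0.145,0.012,-0.027,0],
])

```text
time: 2.63
tool_pos: [0.4437, 0.1408, 0.0523]
ee_rot: [0.237, 1.565, -2.906]
wrist_force: [-0.7, 0.0, -0.7]
width: 0.0005
```

>>> send_rows([
  [-1,0,0,0,0],
  [-1,0,-0.006,0.001,0],
  [-1,0,-0.012,0.002,0],
  [-1,0,-0.017,0.004,0],
  [-1,0,-0.022,0.007,0],
])

```text
time: 3.05
tool_pos: [0.4431, 0.164, 0.0586]
ee_rot: [2.891, 1.561, -0.25]
wrist_force: [4.1, -7.0, 0.1]
width: 0.0004
```

```bash
python3 - <<'E'
from h import *
from bench import robot
o=robot.get_obs();print(o["time"],o["tool_pos"],o["wrist_force"])
s=robot.snapshot("wrist"); cv2.imwrite("pics/wrist3.png",s["image"][:,:,::-1])
E
```

```text
3.05 [0.4431 0.164  0.0586] [ 4.1009 -7.0332  0.0797]
```

View pics/wrist3.png

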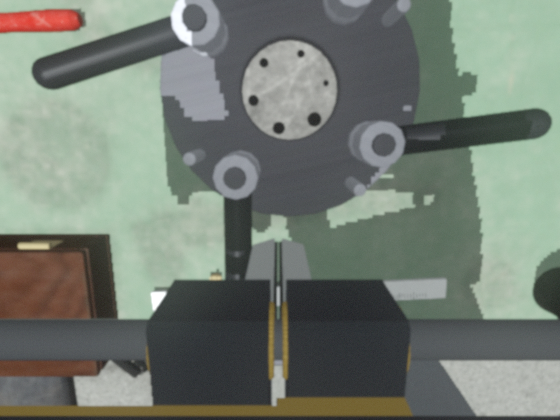

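>>> send_rows([
  [-1,0,-0.006,0.002,0],
  [-1,0,-0.013,0.003,0],
  [-1,0,-0.019,0.004,0],
  [-1,0,-0.026,0.005,0],
  [-1,0,-0.026,0.005,0],
])

```text
time: 3.52
tool_pos: [0.4348, 0.1905, 0.0573]
ee_rot: [2.285, 1.568, -0.855]
wrist_force: [-1.6, -3.4, 2.1]
width: 0.0004
```

```bash
python3 - <<'E'
from h import *
from bench import robot
o=robot.get_obs();print(o["time"],o["tool_pos"],o["wrist_force"])
s=robot.snapshot("wrist"); cv2.imwrite("pics/wrist4.png",s["image"][:,:,::-1])
E
```

```text
3.5167 [0.4348 0.1905 0.0573] [-1.5523 -3.3977  2.081 ]
```

View pics/wrist4.png

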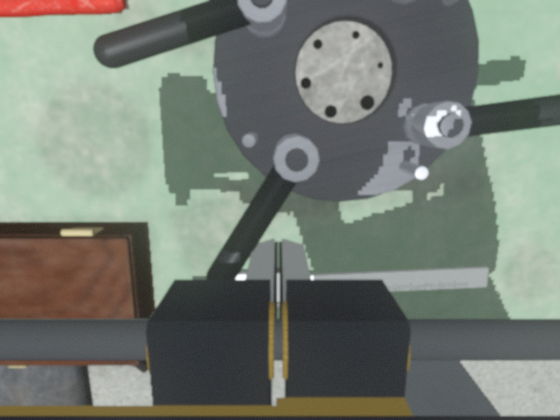

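>>> send_rows([
  [-1,0,0.015,0,0],
  [-1,-0.03,0.015,0,0],
  [-1,-0.06,0.015,0,0],
  [-1,-0.06,0.018,-0.04,0],
  [-1,-0.06,0.02,-0.08,0],
])

```text
time: 3.98
tool_pos: [0.5172, 0.1725, 0.1212]
ee_rot: [-2.769, 1.559, 0.376]
wrist_force: [0.3, 0.2, -0.1]
width: 0.0003
```

>>> send_rows([
  [-1,0,0.005,-0.04,0],
  [-1,0,0.005,-0.08,0],
  [-1,0,0.005,-0.096,0],
  [-1,0.03,0.005,-0.096,0],
  [-1,0.06,0.005,-0.096,0],
])

```text
time: 4.4
tool_pos: [0.6148, 0.167, 0.0584]
ee_rot: [-2.789, 1.561, 0.353]
wrist_force: [0.1, 0.7, 0.0]
width: 0.0006
```

>>> send_rows([
  [-1,0,0,0,0],
  [-1,0,0.006,0,0],
  [-1,0,0.012,-0.001,0],
  [-1,0,0.017,-0.003,0],
  [-1,0,0.022,-0.005,0],
])

```text
time: 4.82
tool_pos: [0.6151, 0.1461, 0.0579]
ee_rot: [-1.65, 1.565, 1.493]
wrist_force: [-3.8, 6.4, -1.1]
width: 0.0003
```

```bash
python3 - <<'E'
from h import *
from bench import robot
o=robot.get_obs();print(o["time"],o["tool_pos"],o["wrist_force"])
s=robot.snapshot("wrist"); cv2.imwrite("pics/wrist5.png",s["image"][:,:,::-1])
E
```

```text
4.8167 [0.6151 0.1461 0.0579] [-3.8005  6.4452 -1.0622]
```

View pics/wrist5.png

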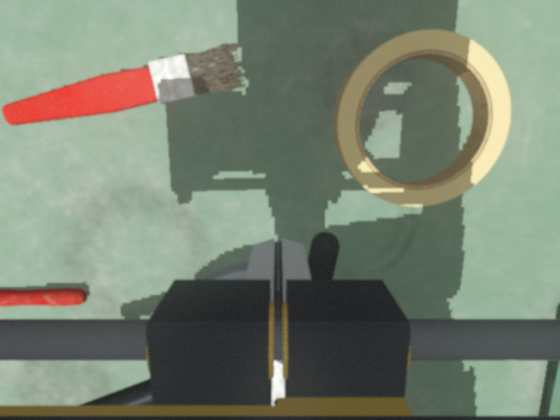

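N is being pushed: the finger at (278,245) is against the lever at (323,250). On to half way.

>>> send_rows([
  [-1,0,0.006,0,0],
  [-1,0,0.012,0,0],
  [-1,0,0.017,0,0],
  [-1,0,0.021,0,0],
  [-1,0,0.021,0,0],
])

```text
time: 5.28
tool_pos: [0.6171, 0.1239, 0.0585]
ee_rot: [-2.511, 1.564, 0.632]
wrist_force: [0.4, 3.9, -1.3]
width: 0.0006
```

>>> send_rows([
  [-1,0,-0.015,0,0],
  [-1,-0.03,-0.015,0,0],
  [-1,-0.06,-0.015,0,0],
  [-1,-0.06,0.01,0.02,0],
  [-1,-0.06,0.04,0.04,0],
])

```text
time: 5.7
tool_pos: [0.5783, 0.0839, 0.1203]
ee_rot: [3.088, 1.561, -0.049]
wrist_force: [0.1, -0.5, -0.1]
width: 0.0008
```

```bash
python3 - <<'E'
from h import *
from bench import robot
o=robot.get_obs();print(o["time"],o["tool_pos"],o["wrist_force"])
s=robot.snapshot("wrist"); cv2.imwrite("pics/wrist6.png",s["image"][:,:,::-1])
E
```

```text
5.7 [0.5783 0.0839 0.1203] [ 0.0979 -0.5264 -0.1373]
```

View pics/wrist6.png

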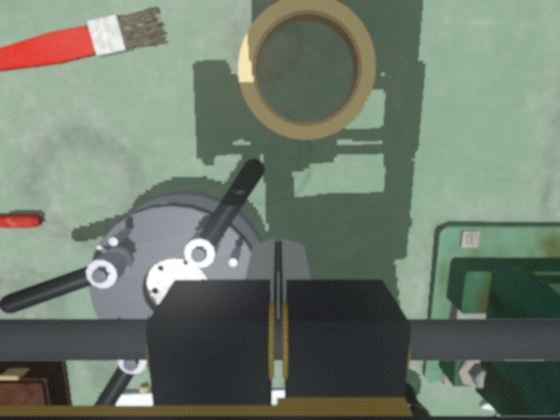

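>>> send_rows([
  [-1,0,0.005,0.022,0],
  [-1,0,0.0095,0.042,0],
  [-1,0.03,0.0095,0.042,0],
  [-1,0.063,0.0095,0.042,0],
  [-1,0.063,0.0095,0.042,0],
])

```text
time: 6.17
tool_pos: [0.5293, 0.0729, 0.0476]
ee_rot: [0.138, 1.561, -3.003]
wrist_force: [-0.5, -0.6, -2.0]
width: 0.0005
```

>>> send_rows([
  [-1,0,0.001,0.006,0],
  [-1,0,0.002,0.012,0],
  [-1,0,0.004,0.018,0],
  [-1,0,0.006,0.024,0],
  [-1,0,0.007,0.029,0],
])

```text
time: 6.58
tool_pos: [0.5083, 0.067, 0.0557]
ee_rot: [-2.938, 1.56, 0.204]
wrist_force: [7.1, 3.1, -1.8]
width: 0.0008
```

```bash
python3 - <<'E'
from h import *
from bench import robot
o=robot.get_obs();print(o["time"],o["tool_pos"],o["wrist_force"])
s=robot.snapshot("wrist"); cv2.imwrite("pics/wrist7.png",s["image"][:,:,::-1])
E
```

```text
6.5833 [0.5083 0.067  0.0557] [ 7.0735  3.0607 -1.8014]
```

View pics/wrist7.png

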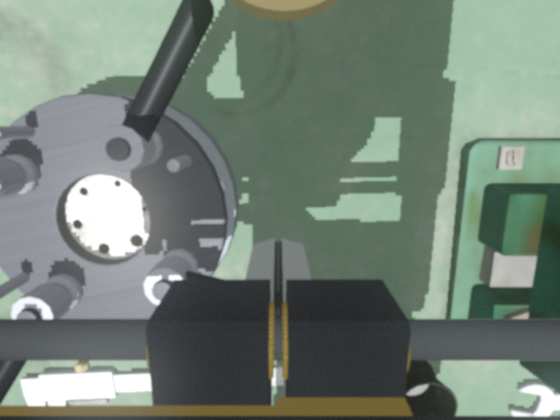

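>>> send_rows([
  [-1,0,0,0.005,0],
  [-1,0,0,0.01,0],
  [-1,0,0,0.014,0],
  [-1,0,0,0.014,0],
  [-1,0,0,0.014,0],
])

```text
time: 7.05
tool_pos: [0.4938, 0.0658, 0.0559]
ee_rot: [3.102, 1.561, -0.039]
wrist_force: [4.7, 0.8, 1.8]
width: 0.0005
```

>>> send_rows([
  [-1,0,0,-0.015,0],
  [-1,-0.03,0,-0.015,0],
  [-1,-0.06,0,-0.015,0],
  [-1,-0.06,-0.03,-0.015,0],
  [-1,-0.06,-0.06,-0.012,0],
])

```text
time: 7.47
tool_pos: [0.5043, 0.1256, 0.1164]
ee_rot: [-3.12, 1.565, 0.019]
wrist_force: [-0.4, 0.5, -0.3]
width: 0.0002
```

```bash
python3 - <<'E'
from h import *
from bench import robot
o=robot.get_obs();print(o["time"],o["tool_pos"],o["wrist_force"])
s=robot.snapshot("wrist"); cv2.imwrite("pics/wrist8.png",s["image"][:,:,::-1])
s=robot.snapshot("scene"); cv2.imwrite("pics/scene8.png",cv2.resize(s["image"][:,:,::-1][180:290,200:330],None,fx=5,fy=5))
E
```

```text
7.4667 [0.5043 0.1256 0.1164] [-0.3959  0.5285 -0.327 ]
```

View pics/scene8.png

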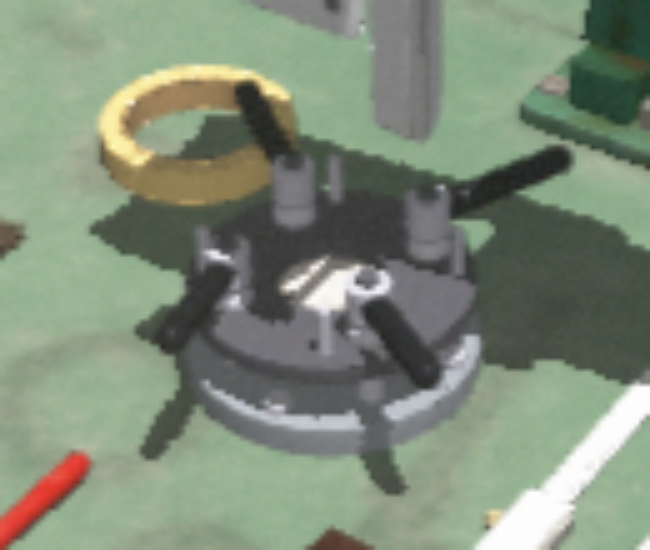

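>>> send_rows([
  [-1,0,-0.04,-0.003,0],
  [-1,0,-0.08,-0.003,0],
  [-1,0,-0.105,-0.003,0],
  [-1,0.025,-0.105,-0.003,0],
  [-1,0.05,-0.105,-0.003,0],
])

```text
time: 7.98
tool_pos: [0.5066, 0.2323, 0.0644]
ee_rot: [-3.045, 1.567, 0.101]
wrist_force: [0.4, -0.0, -1.0]
width: 0.0002
```

>>> send_rows([
  [-1,0.009,0,0,0],
  [-1,0.009,-0.001,-0.006,0],
  [-1,0.009,-0.004,-0.012,0],
  [-1,0.009,-0.008,-0.02,0],
  [-1,0.009,-0.012,-0.027,0],
])

```text
time: 8.4
tool_pos: [0.5319, 0.241, 0.054]
ee_rot: [0.793, 1.565, -2.349]
wrist_force: [-5.4, -4.1, -1.0]
width: 0.0003
```

```bash
python3 - <<'E'
from h import *
from bench import robot
o=robot.get_obs();print(o["time"],o["tool_pos"],o["wrist_force"])
s=robot.snapshot("wrist"); cv2.imwrite("pics/wrist9.png",s["image"][:,:,::-1])
E
```

```text
8.4 [0.5319 0.241  0.054 ] [-5.3517 -4.0689 -0.9643]
```

View pics/wrist9.png

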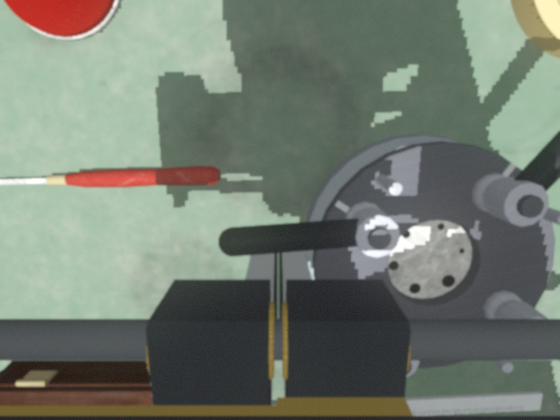

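>>> send_rows([
  [-1,0,-0.001,-0.006,0],
  [-1,0,-0.003,-0.013,0],
  [-1,0,-0.004,-0.02,0],
  [-1,0,-0.004,-0.026,0],
  [-1,0,-0.004,-0.026,0],
])

```text
time: 8.87
tool_pos: [0.5576, 0.2473, 0.0536]
ee_rot: [-0.196, 1.566, 2.946]
wrist_force: [-4.8, 0.1, -2.0]
width: 0.0003
```

>>> send_rows([
  [-1,0,0,0.015,0],
  [-1,-0.03,0,0.015,0],
  [-1,-0.06,0,0.015,0],
  [-1,-0.06,0.02,0.055,0],
  [-1,-0.06,0.04,0.095,0],
])

```text
time: 9.28
tool_pos: [0.4732, 0.2108, 0.1185]
ee_rot: [-2.821, 1.56, 0.321]
wrist_force: [-0.4, -0.1, 0.7]
width: 0.0002
```

```bash
python3 - <<'E'
from h import *
from bench import robot
o=robot.get_obs();print(o["time"],o["tool_pos"],o["wrist_force"])
s=robot.snapshot("wrist"); cv2.imwrite("pics/wrist10.png",s["image"][:,:,::-1])
s=robot.snapshot("scene"); cv2.imwrite("pics/scene10.png",cv2.resize(s["image"][:,:,::-1][180:290,200:330],None,fx=5,fy=5))
E
```

```text
9.2833 [0.4732 0.2108 0.1185] [-0.3959 -0.0611  0.7283]
```

View pics/wrist10.png

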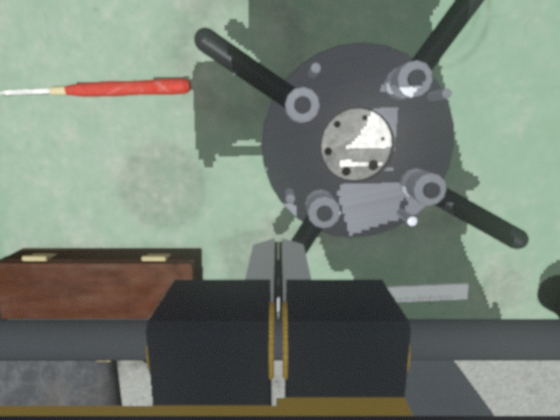

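View pics/scene10.png

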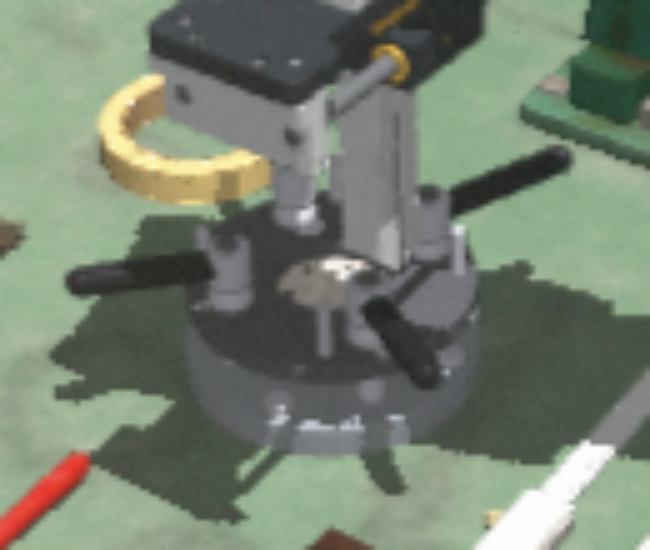

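```bash
python3 - <<'E'
from h import *
for n in "SNEW":
    print(n,"appr",wp(n,.9,back=.012),*[ (q,wp(n,q).round(4)) for q in (1.2,1.5,1.7,1.87)], "retr",wp(n,1.8,back=.015).round(4))
E
```

```text
S appr [0.4289 0.1796] (1.2, array([0.4406, 0.2051])) (1.5, array([0.4513, 0.2186])) (1.7, array([0.4612, 0.2254])) (1.87, array([0.4709, 0.2293])) retr [0.4519 0.2264]
N appr [0.6233 0.1344] (1.2, array([0.6116, 0.1089])) (1.5, array([0.6009, 0.0954])) (1.7, array([0.591 , 0.0886])) (1.87, array([0.5813, 0.0847])) retr [0.6003 0.0876]
E appr [0.5024 0.0606] (1.2, array([0.4784, 0.0711])) (1.5, array([0.4654, 0.08  ])) (1.7, array([0.4584, 0.0887])) (1.87, array([0.454 , 0.0975])) retr [0.4571 0.0788]
W appr [0.5498 0.2534] (1.2, array([0.5738, 0.2429])) (1.5, array([0.5868, 0.234 ])) (1.7, array([0.5938, 0.2253])) (1.87, array([0.5982, 0.2165])) retr [0.5951 0.2352]
```

```bash
python3 - <<'E'
from bench import robot
o=robot.get_obs();print(o["time"],o["tool_pos"],o["wrist_force"])
E
```

```text
9.3833 [0.46406474 0.20767838 0.11318859] [-0.10785312  1.02836401 -0.33719723]
```

>>> send_rows([
  [-1,0,0.015,0.018,0],
  [-1,0,0.03,0.036,0],
  [-1,0.02,0.03,0.036,0],
  [-1,0.045,0.03,0.036,0],
  [-1,0.058,0.03,0.036,0],
])

```text
time: 9.8
tool_pos: [0.4342, 0.1797, 0.0558]
ee_rot: [-2.806, 1.568, 0.336]
wrist_force: [-0.4, -0.9, -0.4]
width: 0.0006
```

>>> send_rows([
  [-1,0,-0.006,-0.003,0],
  [-1,0,-0.012,-0.006,0],
  [-1,0,-0.017,-0.008,0],
  [-1,0,-0.022,-0.01,0],
  [-1,0,-0.027,-0.012,0],
])

```text
time: 10.22
tool_pos: [0.4457, 0.2052, 0.0564]
ee_rot: [1.508, 1.566, -1.633]
wrist_force: [-2.4, -6.5, -0.9]
width: 0.0004
```

>>> send_rows([
  [-1,0,-0.005,-0.003,0],
  [-1,0,-0.009,-0.006,0],
  [-1,0,-0.014,-0.01,0],
  [-1,0,-0.017,-0.015,0],
  [-1,0,-0.02,-0.02,0],
])

```text
time: 10.63
tool_pos: [0.4649, 0.2264, 0.0567]
ee_rot: [0.921, 1.567, -2.22]
wrist_force: [-10.4, -7.5, 1.6]
width: 0.0001
```

>>> send_rows([
  [-1,0,-0.002,-0.005,0],
  [-1,0,-0.003,-0.009,0],
  [-1,0,-0.004,-0.011,0],
  [-1,0,-0.004,-0.011,0],
  [-1,0,-0.004,-0.011,0],
])

```text
time: 11.05
tool_pos: [0.4654, 0.2267, 0.0564]
ee_rot: [0.43, 1.542, -2.709]
wrist_force: [-30.5, -14.8, 19.1]
width: 0.0006
```

```bash
python3 - <<'E'
from h import *
from bench import robot
o=robot.get_obs();print(o["time"],o["tool_pos"],o["wrist_force"])
s=robot.snapshot("wrist"); cv2.imwrite("pics/wrist11.png",s["image"][:,:,::-1])
E
```

```text
11.05 [0.4654 0.2267 0.0564] [-30.5096 -14.8003  19.0975]
```

View pics/wrist11.png

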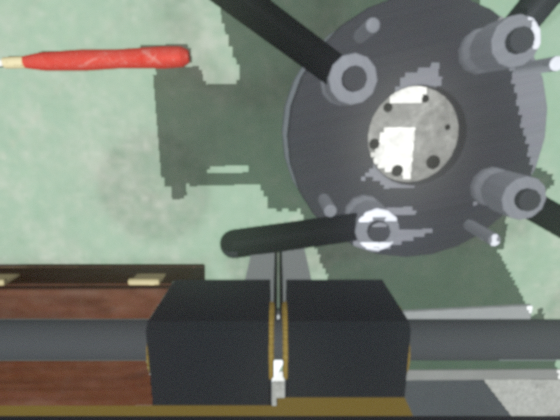

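S is hard on its stop: the force rose to about 34 N with no more motion. Next is N, with less overpush.

>>> send_rows([
  [-1,0,0.003,0.022,0],
  [-1,-0.03,0.005,0.022,0],
  [-1,-0.06,0.005,0.022,0],
  [-1,-0.06,0.022,-0.013,0],
  [-1,-0.06,0.04,-0.048,0],
])

```text
time: 11.52
tool_pos: [0.5279, 0.1934, 0.1221]
ee_rot: [-2.825, 1.558, 0.322]
wrist_force: [-0.2, 1.5, -0.6]
width: 0.0006
```

>>> send_rows([
  [-1,0,0.018,-0.035,0],
  [-1,0,0.036,-0.07,0],
  [-1,0,0.052,-0.103,0],
  [-1,0,0.052,-0.103,0],
  [-1,0.015,0.052,-0.103,0],
])

```text
time: 11.93
tool_pos: [0.6327, 0.1388, 0.1053]
ee_rot: [-2.964, 1.56, 0.176]
wrist_force: [-0.0, 0.3, 0.1]
width: 0.0009
```

```bash
python3 - <<'E'
from h import *
from bench import robot
s=robot.snapshot("wrist"); cv2.imwrite("pics/wrist12.png",s["image"][:,:,::-1])
o=robot.get_obs();print(o["time"],o["tool_pos"],o["wrist_force"])
E
```

```text
11.9833 [0.6291 0.1391 0.1   ] [-1.5144 -0.1746 -2.7702]
```

View pics/wrist12.png

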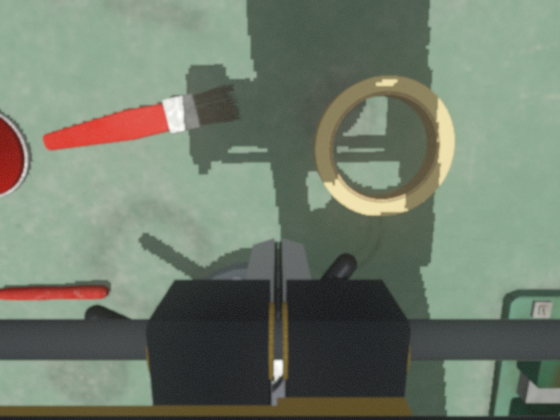

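>>> send_rows([
  [-1,0.022,0,0,0],
  [-1,0.044,0,0,0],
  [-1,0.044,0,0,0],
  [-1,0.044,0.006,0.003,0],
  [-1,0.044,0.012,0.006,0],
])

```text
time: 12.4
tool_pos: [0.6218, 0.1274, 0.0585]
ee_rot: [-3.068, 1.568, 0.076]
wrist_force: [0.3, -0.1, 0.5]
width: 0.0
```

>>> send_rows([
  [-1,0,0.006,0.002,0],
  [-1,0,0.012,0.004,0],
  [-1,0,0.017,0.006,0],
  [-1,0,0.021,0.009,0],
  [-1,0,0.025,0.012,0],
])

```text
time: 12.82
tool_pos: [0.6104, 0.1035, 0.0588]
ee_rot: [-2.428, 1.564, 0.715]
wrist_force: [1.7, 5.8, 0.8]
width: 0.0006
```

>>> send_rows([
  [-1,0,0.004,0.004,0],
  [-1,0,0.008,0.008,0],
  [-1,0,0.011,0.013,0],
  [-1,0,0.013,0.018,0],
  [-1,0,0.014,0.021,0],
])

```text
time: 13.23
tool_pos: [0.59, 0.0885, 0.0589]
ee_rot: [-2.787, 1.563, 0.355]
wrist_force: [4.1, 3.6, -0.2]
width: 0.0001
```

```bash
python3 - <<'E'
from h import *
from bench import robot
s=robot.snapshot("wrist"); cv2.imwrite("pics/wrist13.png",s["image"][:,:,::-1])
o=robot.get_obs();print(o["time"],o["tool_pos"],o["wrist_force"])
E
```

```text
13.2833 [0.5894 0.0882 0.0588] [2.308  2.7357 1.5543]
```

View pics/wrist13.png

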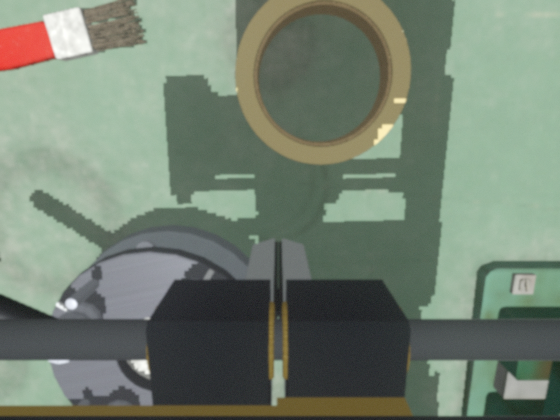

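Not yet on the stop; a little more in -x.

>>> send_rows([
  [-1,0,0.001,0.004,0],
  [-1,0,0.001,0.007,0],
  [-1,0,0.002,0.009,0],
  [-1,0,0.002,0.009,0],
  [-1,0,0.002,0.009,0],
])

```text
time: 13.7
tool_pos: [0.5851, 0.0871, 0.0591]
ee_rot: [-2.938, 1.555, 0.205]
wrist_force: [12.5, 5.7, -4.1]
width: 0.0002
```

>>> send_rows([
  [-1,0,0,0.003,0],
  [-1,0,0,0.003,0],
])

```text
time: 13.87
tool_pos: [0.5849, 0.0871, 0.0594]
ee_rot: [-2.991, 1.548, 0.152]
wrist_force: [19.3, 5.2, -7.9]
width: 0.0004
```

>>> send_rows([
  [-1,0,0,-0.025,0],
  [-1,-0.03,0,-0.025,0],
  [-1,-0.06,0,-0.025,0],
  [-1,-0.06,0.012,0.01,0],
  [-1,-0.06,0.023,0.045,0],
])

```text
time: 14.28
tool_pos: [0.533, 0.0616, 0.1194]
ee_rot: [2.773, 1.565, -0.368]
wrist_force: [0.1, 0.7, -0.1]
width: 0.0003
```

>>> send_rows([
  [-1,0,0.002,0.025,0],
  [-1,0,0.002,0.027,0],
  [-1,0,0.002,0.027,0],
  [-1,0,0.002,0.027,0],
])

```text
time: 14.62
tool_pos: [0.5047, 0.0603, 0.1172]
ee_rot: [2.682, 1.569, -0.459]
wrist_force: [0.7, 0.0, 0.2]
width: 0.0003
```

```bash
python3 - <<'E'
from h import *
from bench import robot
s=robot.snapshot("wrist"); cv2.imwrite("pics/wrist14.png",s["image"][:,:,::-1])
o=robot.get_obs();print(o["time"],o["tool_pos"],o["wrist_force"])
E
```

```text
14.6667 [0.505  0.0605 0.117 ] [ 0.7052  0.2887 -0.6191]
```

View pics/wrist14.png

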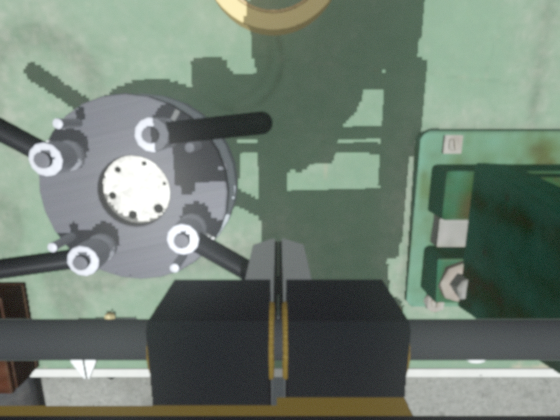

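>>> send_rows([
  [-1,0.025,0,0,0],
  [-1,0.05,0,0,0],
  [-1,0.06,0,0,0],
  [-1,0.06,0,0.007,0],
  [-1,0.06,-0.003,0.014,0],
])

```text
time: 15.08
tool_pos: [0.4905, 0.0631, 0.056]
ee_rot: [1.413, 1.569, -1.728]
wrist_force: [5.4, -3.0, -4.6]
width: 0.0007
```

>>> send_rows([
  [-1,0,-0.003,0.006,0],
  [-1,0,-0.006,0.012,0],
  [-1,0,-0.009,0.017,0],
  [-1,0,-0.012,0.021,0],
  [-1,0,-0.016,0.025,0],
])

```text
time: 15.5
tool_pos: [0.4683, 0.0789, 0.0592]
ee_rot: [2.899, 1.561, -0.243]
wrist_force: [6.2, -3.2, -2.1]
width: 0.0004
```

>>> send_rows([
  [-1,0,-0.004,0.003,0],
  [-1,0,-0.008,0.006,0],
  [-1,0,-0.012,0.008,0],
  [-1,0,-0.015,0.01,0],
  [-1,0,-0.015,0.01,0],
])

```text
time: 15.92
tool_pos: [0.4574, 0.0943, 0.0594]
ee_rot: [2.907, 1.563, -0.234]
wrist_force: [3.0, -3.5, 1.2]
width: 0.0004
```

```bash
python3 - <<'E'
from h import *
from bench import robot
s=robot.snapshot("wrist"); cv2.imwrite("pics/wrist15.png",s["image"][:,:,::-1])
o=robot.get_obs();print(o["time"],o["tool_pos"],o["wrist_force"])
E
```

```text
15.9667 [0.4571 0.0943 0.0592] [ 2.1149 -2.9822  1.8865]
```

View pics/wrist15.png

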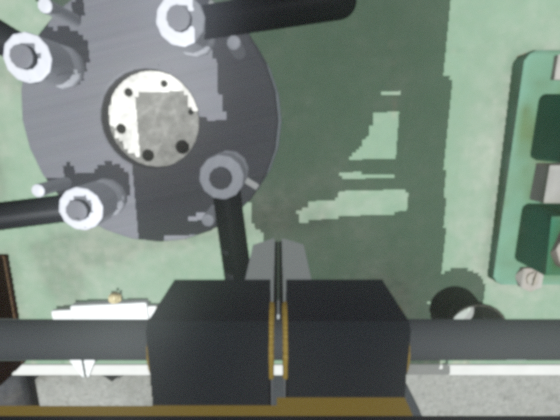

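>>> send_rows([
  [-1,0,-0.004,0,0],
  [-1,0,-0.006,0,0],
  [-1,0,-0.007,0,0],
  [-1,0,-0.007,0,0],
])

```text
time: 16.3
tool_pos: [0.4567, 0.0958, 0.059]
ee_rot: [1.875, 1.557, -1.266]
wrist_force: [1.0, -17.7, 4.9]
width: 0.0001
```

>>> send_rows([
  [-1,0,-0.003,0,0],
  [-1,0,-0.003,0,0],
])

```text
time: 16.47
tool_pos: [0.4567, 0.096, 0.0591]
ee_rot: [1.766, 1.551, -1.375]
wrist_force: [0.4, -24.1, 7.1]
width: 0.0003
```

E is on its stop (24 N, no motion). Last is W.

>>> send_rows([
  [-1,0,0.025,0,0],
  [-1,-0.03,0.025,0,0],
  [-1,-0.06,0.025,0,0],
  [-1,-0.06,-0.01,-0.02,0],
  [-1,-0.06,-0.045,-0.04,0],
])

```text
time: 16.88
tool_pos: [0.4966, 0.1502, 0.1207]
ee_rot: [-2.773, 1.564, 0.365]
wrist_force: [0.6, -0.4, 0.4]
width: 0.0007
```

>>> send_rows([
  [-1,0,-0.035,-0.02,0],
  [-1,0,-0.07,-0.04,0],
  [-1,0,-0.104,-0.05,0],
  [-1,0,-0.104,-0.05,0],
  [-1,0,-0.104,-0.05,0],
])

```text
time: 17.3
tool_pos: [0.5442, 0.2557, 0.1162]
ee_rot: [-0.104, 1.569, 3.042]
wrist_force: [-0.3, -1.0, -0.0]
width: 0.0003
```

```bash
python3 - <<'E'
from h import *
from bench import robot
s=robot.snapshot("wrist"); cv2.imwrite("pics/wrist16.png",s["image"][:,:,::-1])
o=robot.get_obs();print(o["time"],o["tool_pos"],o["wrist_force"])
E
```

```text
17.35 [0.5441 0.2544 0.1164] [-0.1095 -0.378   0.5963]
```

View pics/wrist16.png

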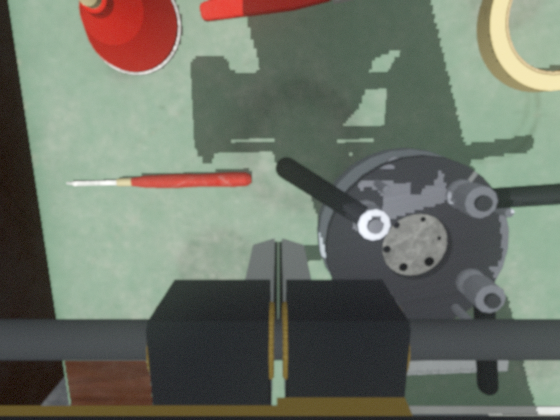

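>>> send_rows([
  [-1,0.025,0,0,0],
  [-1,0.05,0,0,0],
  [-1,0.058,0,0,0],
  [-1,0.058,0.001,-0.006,0],
  [-1,0.058,0.003,-0.013,0],
])

```text
time: 17.77
tool_pos: [0.5578, 0.25, 0.059]
ee_rot: [0.304, 1.57, -2.837]
wrist_force: [0.0, 0.1, -0.2]
width: 0.0002
```

>>> send_rows([
  [-1,0,0.003,-0.006,0],
  [-1,0,0.006,-0.012,0],
  [-1,0,0.009,-0.018,0],
  [-1,0,0.012,-0.024,0],
  [-1,0,0.016,-0.029,0],
])

```text
time: 18.18
tool_pos: [0.5857, 0.2359, 0.0593]
ee_rot: [-0.593, 1.566, 2.55]
wrist_force: [-4.6, 4.2, -0.8]
width: 0.0005
```

>>> send_rows([
  [-1,0,0.004,-0.003,0],
  [-1,0,0.008,-0.006,0],
  [-1,0,0.012,-0.008,0],
  [-1,0,0.015,-0.01,0],
  [-1,0,0.018,-0.01,0],
])

```text
time: 18.6
tool_pos: [0.5967, 0.2212, 0.06]
ee_rot: [-1.478, 1.561, 1.665]
wrist_force: [-3.4, 15.2, -2.5]
width: 0.0002
```

>>> send_rows([
  [-1,0,0.003,0,0],
  [-1,0,0.005,0,0],
  [-1,0,0.005,0,0],
])

```text
time: 18.85
tool_pos: [0.5967, 0.221, 0.0602]
ee_rot: [-1.61, 1.553, 1.536]
wrist_force: [-2.9, 19.9, -3.3]
width: 0.0004
```

```bash
python3 - <<'E'
from h import *
from bench import robot
s=robot.snapshot("wrist"); cv2.imwrite("pics/wrist17.png",s["image"][:,:,::-1])
o=robot.get_obs();print(o["time"],o["tool_pos"],o["wrist_force"])
E
```

```text
18.9 [0.5967 0.221  0.0602] [-2.1925 20.1227 -3.5666]
```

View pics/wrist17.png

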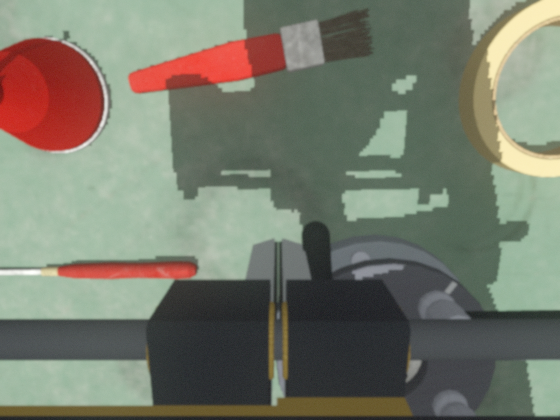

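W is on its stop (20 N, no motion). I'll back off, lift, and move back clear of the top camera.

>>> send_rows([
  [-1,0,-0.02,0,0],
  [-1,-0.03,-0.02,0,0],
  [-1,-0.065,-0.02,0,0],
  [-1,-0.1,-0.02,0,0],
  [-1,-0.14,-0.02,0,0],
])

```text
time: 19.32
tool_pos: [0.5967, 0.2317, 0.2003]
ee_rot: [-1.863, 1.571, 1.279]
wrist_force: [-2.0, 0.1, -1.8]
width: 0.0002
```

>>> send_rows([
  [-1,0,0.01,0.035,0],
  [-1,0,0.02,0.07,0],
  [-1,0,0.03,0.105,0],
  [-1,0,0.04,0.14,0],
  [-1,0,0.05,0.17,0],
])

```text
time: 19.73
tool_pos: [0.4265, 0.181, 0.201]
ee_rot: [-2.922, 1.566, 0.22]
wrist_force: [0.3, 0.1, 0.6]
width: 0.0002
```

>>> send_rows([
  [-1,0,0.035,0.015,0],
  [-1,0,0.07,0.03,0],
  [-1,0,0.105,0.045,0],
  [-1,0,0.14,0.06,0],
  [-1,0,0.175,0.075,0],
])

```text
time: 20.15
tool_pos: [0.3522, 0.0048, 0.2011]
ee_rot: [2.884, 1.565, -0.257]
wrist_force: [0.4, -1.2, 0.4]
width: 0.0008
```

>>> send_rows([
  [-1,0,0.03,0,0],
  [-1,0,0.06,0,0],
  [-1,0,0.09,0,0],
  [-1,0,0.09,0,0],
  [-1,0,0.09,0,0],
])

```text
time: 20.57
tool_pos: [0.3528, -0.0852, 0.2005]
ee_rot: [2.772, 1.567, -0.374]
wrist_force: [0.6, 0.5, 0.3]
width: 0.0006
```

```bash
python3 - <<'E'
from h import *
from bench import robot
o=robot.get_obs();print(o["time"],o["tool_pos"],o["wrist_force"])
s=robot.snapshot("top"); cv2.imwrite("pics/topend.png",s["image"][:,:,::-1])
cv2.imwrite("pics/topendz.png",cv2.resize(s["image"][:,:,::-1][150:255,220:330],None,fx=5.5,fy=5.5,interpolation=cv2.INTER_CUBIC))
E
```

```text
20.5667 [ 0.3528 -0.0852  0.2005] [0.6026 0.462  0.2949]
```

View pics/topend.png

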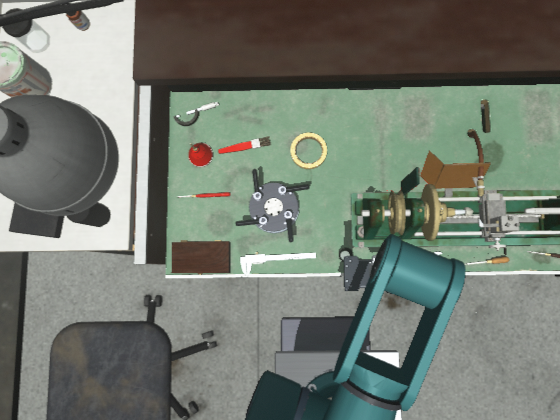

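View pics/topendz.png

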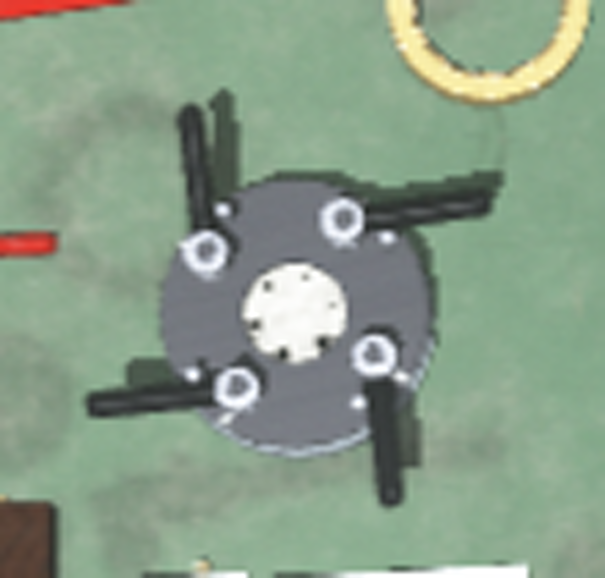

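The tips are now at (483,203), (390,494), (98,404) and (190,116), and every lever looks to be against its post. I'll check the angles and then hand in.

```bash
python3 - <<'E'
from h import *
from bench import robot
s=robot.snapshot("top")
f=lambda p:(p[0]/5.5+220-.41,p[1]/5.5+150-.41)
H=[(342,218),(374,354),(236,386),(206,250)];Tp=[(483,203),(390,494),(98,404),(190,116)]
h=np.array([ray(s,f(p),.080) for p in H]);t=np.array([ray(s,f(p),.078) for p in Tp]);c=h.mean(0)
for n,a,b in zip("NESW",h,t):
    r=a[:2]-c[:2]; l=b[:2]-a[:2]
    d=np.arctan2(l[1],l[0])-np.arctan2(r[1],r[0]);print(n,np.linalg.norm(l),.9-((d+np.pi)%(2*np.pi)-np.pi))
E
```

```text
N 0.06542554899685063 1.8089093887262098
E 0.06437019745879499 1.798753475460117
S 0.0640292338368371 1.7885484241048641
W 0.06404691024574788 1.7809416743781386
```

```bash
python3 -c "
from bench import robot
o=robot.get_obs();print(o['time'],o['wrist_force'],abs(o['qvel']).max());print(robot.close_job())"
```

```text
20.6667 [ 0.08612849 -0.46666453 -0.40206683] 0.029762409378168625
the job is handed in; nothing more can be done
None
```

All four levers are on their stop posts, tightened in two crisscross passes, and the job is handed in at about 20.7 s of the 72 s allowed. I pushed with the shut fingers. N, E, S and W are the levers as the top picture shows them.

- **First pass:** I took S, N, E, then W to pointing straight out. I judged this by eye in the wrist and scene pictures and did not measure the angles.
- **Second pass:** I took them in the same order. Each time the force rose well above what it takes to turn a lever, with no more movement: S about 34 N, N 20 N, E 24 N and W 20 N.
- **Final angles:** the last top picture gives N 1.81, E 1.80, S 1.79 and W 1.78 rad, against 1.66 needed and 1.8 at the stop.
- **Tools:** the calliper, oil can and graver look where they were in the top view, judged by eye. The arm hides the spanner in the last picture. The gripper did not go near it.
- **Gripper:** it was well clear of the clamp with near-zero wrist force at hand-in.

**Disagreement:** the scene camera placed the hubs about 8 mm from where the top and wrist cameras put them. Those two agreed within about 2 mm, so I used them, and the finger met the levers where they predicted.

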